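Stand the folding work light up on its wire kickstand

TASK

The flat work light lies on its face and is wanted standing about where it lies, shining at the back wall. Move the tape measure out of its way, keeping it upright, swing the light's wire kickstand fully open, then tip the light up by its handle end over its lower edge and lower it gently, without letting it drop, until it leans back on the open kickstand. Leave the mug, red block, spray can and magenta bottle beside it where they are.

Things in the scene. Friction and masses are not known exactly. Their poses are not given: they have to be found in the camera images.
- lamp: Flat black LED work light, loose, 0.5 kg, lying on its lens: housing 110 long x 140 wide x 22 mm thick, tubular handle at its upper end, wire kickstand (bail) on its back. Origin: middle of its LOWER end on the lens face. x runs from the lower end to the handle end (housing 0 to 110, bail hinge 55, handle bar 146 mm), y along its width, z out of its back (up while it lies).
- lamp_handle (a point): Middle of the round handle bar (10 mm diameter, 95 mm free, along the light's y), 146 mm from the lower end, 18 mm off the lens face (so 18 mm above the worktop while the light lies); 31 mm of open gap between bar and housing. Axes as the light's.
- lamp_edge (a point): Middle of the lower edge of the light's back, 22 mm along z from the light's origin; axes as the light's. To stand, the light turns about 1.94 rad: first on the lens side's lower edge (the origin) to vertical, then on this edge until it leans back 0.37 rad; then this edge and the bail's cross bar rest on the worktop, 98 mm apart.
- lamp_beam (a point): Imaginary point 400 mm in front of the middle of the lens, shows where the light shines.
- bail (a joint): Wire kickstand on the light's back, 100 wide, 88 long, 7 mm thick. 0 rad: folded flat on the back, pointing past the lower end; grows as its free end swings up off the back; hard stop at 1.385 rad (fully open). Stays where it is put (friction 0.05 N m). Hinge axis along the light's y, 55 mm from the lower end, 25.5 mm off the lens face.
- bail_bar (a point): Middle of the kickstand's cross bar at its free end (7 mm thick, 76 mm straight, along the light's y), 88 mm from the hinge. Folded, it hangs out 33 mm past the housing's lower end, 25.5 mm above the worktop, with a gap of 29 mm to the housing; it can be hooked from below or pinched from above.
- tape_center (a point): Centre, 31 mm up, of the yellow and black tape measure, loose, 0.21 kg, standing on its flat, 33 (its x) x 71 (its y) x 62 mm (its z, up), in front of the light's lower end where the kickstand has to come down. Grasp it across the 33 mm.
- mug: White mug, 95 mm high, 92 mm across, handle to its -y (123 mm over it). Origin at the underside, middle of the 92 x 123 mm outline. To be left alone.
- soap_stand: Dark red block, 96 x 108 x 20 mm, origin at the middle of its underside. To be left alone.
- polish_can: Spray can with an orange cap, standing beside the light, 66 mm diameter, 189 mm high, origin at the middle of its underside. To be left alone.
- shampoo: Magenta bottle with a white cap, standing beside the light, 60 mm diameter, 190 mm high, origin at the middle of its underside. To be left alone.
Things that resemble listed ones, but are neither listed nor needed, are in the scene too. Of the things that look like the part that bears tape_center, the largest one is meant.

How it is judged:
By the outcome, as a careful person would: the job done as asked, in the order asked, and still so for the second after the job is handed in, with the robot touching nothing.
It also fails if it takes over 70 s, if anything falls off the work surface, if the arm or the gripper's body presses on something with over 40 N, if the wrist force passes 120 N, or if a joint passes its speed limit or range.

ROBOT

A 6-joint arm with a two-finger parallel gripper is mounted at the origin on a cart in front of the work surface, level with it; the furniture and walls round the work are solid. World frame = base frame: x ahead of the robot, y to its left, z up, the work surface at z = 0. Lengths are in m, angles in rad, forces in N, time in s.
With the tool pointing down it reaches from about 0.3 to 0.775 m from the base axis. Payload 14.6 kg.
Tool frame: the origin (TCP) lies midway between the tips of the shut fingers; the grasp point (between the pads) lies 19 mm behind it (ctrl.pinch_z is the distance from the TCP to the grasp point, in m); z points along the fingers, y is the line along which they close (so a half turn about z gives the same grasp; the last joint's range is limited). The gripper opens to 94 mm and grips with 3 to 60 N. Pads are 16 mm wide; open, the fingers measure 119 mm over their backs; the gripper's body (75 mm by 177 mm) begins 78 mm behind the grasp point.
Start: joints at [1.074, 0.3, 1.521, -0, 1.321, -0.067], TCP at [0.229, 0.5, 0.205] pointing down, gripper open.
Joint ranges: [-3.03, 3.03], [-0.79, 2.21], [0.23, 2.52], [-1.04, 4.18], [0, 3.07], [-2.55, 2.55]. Speed limits (rad/s): [2.22, 2.22, 2.57, 3.14, 3.14, 3.14].

INTERFACE

Orientations are given as [roll, pitch, yaw] about the fixed x, y, z axes, in that order (R = Rz(yaw) Ry(pitch) Rx(roll)).
In Python, from station import ctrl gives the robot as it stands.
- The arm moves only by the tool jog_arm, never from a script. Its argument "motion" is a list of rows, each a list of 7 numbers: the shift along the tool's x, y, z in m, then the turn, a rotation vector about the tool's x, y, z in rad, then the opening, from -1 (shut) to 1 (fully open). In form: [[tx, ty, tz, rx, ry, rz, gripper], ...]. A call has 1 to 5 rows; each row shifts and turns the commanded pose from where the row before left it, along the tool's axes as they then stand; what a row does not reach is not made up. A row lasts 1/10 s, in which the tool goes at most 50 mm and 8.59 degrees, less where a joint would pass 70% of its speed; a pose out of reach is approached as far as the arm can. A call is refused whole if a number of a shift passes 0.05 or a number of a turn 0.15, either way. A call with a gripper value outside its range is refused whole. The fingers move at their own pace and stop on an object; "squeeze" is the grip in N (left out, the last holds). Time passes only in rows, so rows that do not move let the fingers close. It gives the time, the measured TCP pose, the force, the opening and the grip force at its end, in the units of the state.
- ctrl.get_obs(): the state, without advancing time (a new reading comes with each control period).
- ctrl.camera(name): name is "scene" or "top"; returns the picture (420x560x3 uint8, red, green, blue); there is no depth.
- ctrl.camera_model(name): a dict with "intrinsics" (3x3 intrinsics, pixels), "rvec" (rotation vector, rad) and "tvec" (3), from world to camera coordinates, as OpenCV has them. Camera axes: x right, y down, z forward; pixel columns grow to the right and rows downward; lengths in m; the calibration is good to about 2 mm. A picture is of the moment at which its call begins. camera_model takes no time and is no camera call.
- ctrl.hand_in(): hands the job in; it is judged then, once.
The state is a dict: "time_s": time; "qpos": joint angles; "joint_vel": joint speeds; "tau": joint torques, N m; "ee_pos": TCP position; "eef_rot": TCP orientation; "force": force on the tool from outside, world axes, zero at the start; "moment": the same for the moment, N m; "grip_width": finger opening in m; "grip_force": force on a finger pad.
Only numpy, scipy, OpenCV 4.12 (cv2) and the standard library are available. Lean on these libraries where they do the work, as an engineer would, in place of code of your own. Each camera call takes 0.05 s, during which the arm holds its last target. There are 200 camera calls.

## Working session

There is one attempt and no reset: what is moved stays moved. The work goes in short steps, Python scripts to look and compute and a tool call to move; the robot and the scene stay as the last step left them, time stands still between calls to the robot, and variables do not carry over. Pictures are saved under pics/ and viewed, at most 13 in all, crops included, and the job is handed in when it is done.

Besides the shell and the picture viewer there is one more tool, called after ">>>" in YAML: its name, and indented under it one key for each argument. jog_arm: Moves the arm, as the interface text tells. Its arguments: {"type":"object","properties":{"motion":{"type":"array"},"squeeze":{"type":"number"}},"required":["motion"]}

```bash
mkdir -p pics; ls; python3 - <<'E'
from station import ctrl
import cv2
for n in("scene","top"):
    cv2.imwrite(f"pics/{n}0.png",cv2.resize(ctrl.camera(n)[:,:,::-1],(800,600),interpolation=cv2.INTER_CUBIC))
    print(ctrl.camera_model(n))
print(ctrl.get_obs())
E
```

```text
pics
{'intrinsics': array([[468.02526978,   0.        , 284.76243967],
       [  0.        , 468.02526978, 210.99027966],
       [  0.        ,   0.        ,   1.        ]]), 'rvec': array([ 1.03032782, -2.09499336,  1.27099139]), 'tvec': array([0.44450165, 0.01007953, 0.84728071])}
{'intrinsics': array([[384.96117153,   0.        , 274.32513308],
       [  0.        , 384.96117153, 206.06226137],
       [  0.        ,   0.        ,   1.        ]]), 'rvec': array([ 2.14819147, -2.100719  ,  0.14262111]), 'tvec': array([0.12727109, 0.55694251, 0.7292895 ])}
{'time_s': 0.1, 'qpos': array([ 1.07438243e+00,  3.00440566e-01,  1.52151568e+00,  1.06651663e-05,
        1.32072460e+00, -6.66035770e-02]), 'joint_vel': array([-0.00071633, -0.00185337, -0.00274288,  0.00035349, -0.00049039,
       -0.0012903 ]), 'tau': array([-8.02985069e-04, -5.32642794e+01, -3.53286660e+01,  7.08655547e-02,
        2.35187646e-02, -7.51257880e-05]), 'ee_pos': array([0.22907068, 0.49976083, 0.20493075]), 'eef_rot': array([-3.14050756e+00, -8.27316739e-05,  2.71177965e+00]), 'force': array([-0.10890325, -0.45994635,  0.06224652]), 'moment': array([ 0.01582524, -0.01974644, -0.04922583]), 'grip_force': 0.0, 'grip_width': 0.09349274711995567}
```

View pics/scene0.png

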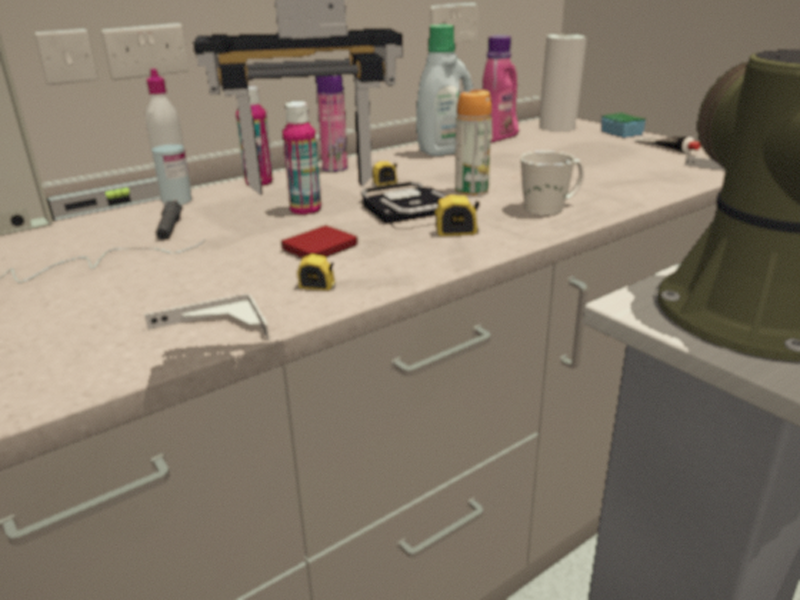

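View pics/top0.png

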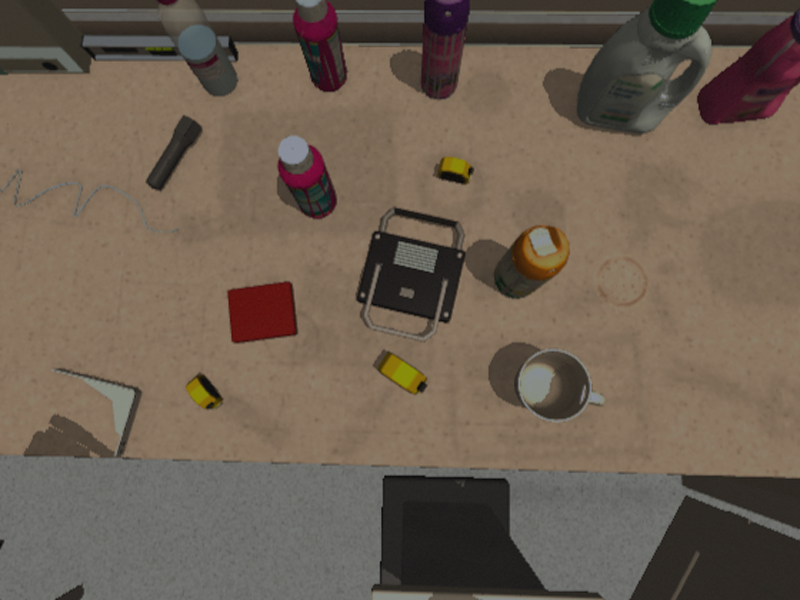

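Tape candidates (top picture): (403,373) in front of the light's lower end and the largest, (205,392) and (456,170) both smaller. The one meant is (403,373); I'll confirm it in a crop.

```bash
cat > h.py <<'E'
import numpy as np, cv2
from station import ctrl
from scipy.spatial.transform import Rotation as R
def cam(n):
    m=ctrl.camera_model(n); return m["intrinsics"],cv2.Rodrigues(np.array(m["rvec"]))[0],np.array(m["tvec"])
def ray(n,u,v,z):
    K,r,t=cam(n); c=-r.T@t; d=r.T@np.linalg.solve(K,[u,v,1.]); return c+d*(z-c[2])/d[2]
def proj(n,p):
    K,r,t=cam(n); q=(np.atleast_2d(p)@r.T+t)@K.T; return q[:,:2]/q[:,2:]
def crop(n,u,v,w,h,s,f):
    im=ctrl.camera(n)[:,:,::-1]; cv2.imwrite(f,cv2.resize(im[v:v+h,u:u+w],None,fx=s,fy=s,interpolation=cv2.INTER_CUBIC))
E
python3 -c "
from h import *
crop('top',235,135,120,150,4,'pics/c1.png')
print(ray('top',280,260,0.06))"
```

```text
[0.44624983 0.12571932 0.06      ]
```

View pics/c1.png

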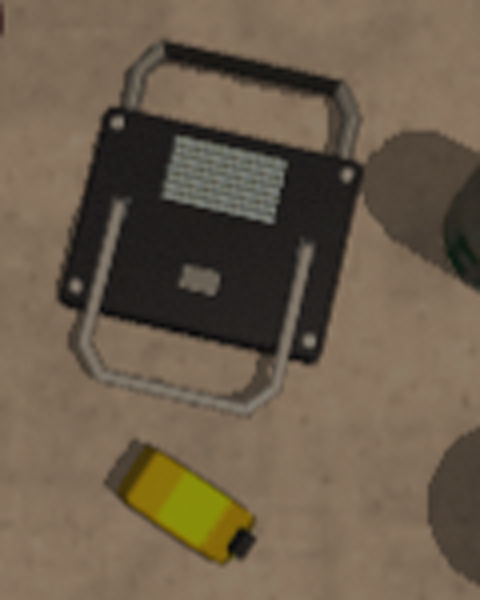

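The crop shows the bail bar with its middle at crop (172,395), the handle bar from (165,48) to (340,88), housing corners at (108,108), (362,163), (60,298) and (318,360), and the big yellow tape centred near (188,503).

```bash
python3 - <<'E'
from h import *
from scipy.optimize import least_squares
K,r,t=cam('top'); print('cam',-r.T@t)
o=lambda a:np.array([235,135])+(np.array(a,float)+.5)/4-.5
px=o([(108,108),(362,163),(60,298),(318,360),(172,395),(252,68)])
# lamp pts: y left when x fwd
L=np.array([[.11,.07,.022],[.11,-.07,.022],[0,.07,.022],[0,-.07,.022],[-.033,0,.0255],[.146,0,.018]])
def W(p,L): c,s=np.cos(p[2]),np.sin(p[2]); return np.c_[p[0]+c*L[:,0]-s*L[:,1],p[1]+s*L[:,0]+c*L[:,1],L[:,2]]
f=least_squares(lambda p:(proj('top',W(p,L))-px).ravel(),[.5,.1,0]); print('lamp',f.x,f.fun.round(2))
for n,q in dict(bar=[-.033,0,.0255],handle=[.146,0,.018],hinge=[.055,0,.0255]).items(): print(n,W(f.x,np.array([q])))
for a in [(150,448),(255,517),(225,562),(122,488)]: print('tape',ray('top',*o(a),.062))
for n,a,z in[('redblk',(262,312),.02)]: print(n,ray('top',a[0]*.7,a[1]*.7,z))
print('can base',ray('top',505*.7,285*.7,0),'can capt',ray('top',546*.7,242*.7,.189)); print('bottle base',ray('top',315*.7,205*.7,0), ray('top',293*.7,150*.7,.189)); print('mug',ray('top',550*.7,385*.7,.095))
for u,v in[(205,392),(456,170)]: print(ray('top',u*.7,v*.7,.04))
print('edge',ray('top',400*.7,465*.7,0))
E
```

```text
cam [0.42944699 0.11702962 0.81248103]
lamp [ 0.53384603  0.12499773 -0.21169673] [-0.24 -1.41  0.86 -0.55 -0.87  0.9   0.45  0.87  0.12 -0.33 -0.35  0.42]
bar [[0.50158273 0.13193166 0.0255    ]]
handle [[0.6765867  0.09432035 0.018     ]]
hinge [[0.5876182  0.11344118 0.0255    ]]
tape [0.47157465 0.1415583  0.062     ]
tape [0.43965896 0.09016168 0.062     ]
tape [0.41797802 0.1042153  0.062     ]
tape [0.4519885  0.15462213 0.062     ]
redblk [0.52837215 0.32975136 0.02      ]
can base [ 0.57917248 -0.02754698  0.        ] can capt [ 0.59592051 -0.04160804  0.189     ]
bottle base [0.69894326 0.26321939 0.        ] [0.70484872 0.25910791 0.189     ]
mug [ 0.43285727 -0.06676319  0.095     ]
[0.41177742 0.39737068 0.04      ]
[0.74263283 0.04993462 0.04      ]
edge [0.31556332 0.1235011  0.        ]
```

>>> jog_arm:
  motion:
    - [0,0,0,0,0,0.15,0.1]
    - [0,0,0,0,0,0.15,0.1]
    - [0,0,0,0,0,0.15,0.1]
    - [0,0,0,0,0,0.15,0.1]
    - [0,0,0,0,0,0.15,0.1]
  squeeze: 12

```text
time_s: 0.65
ee_pos: [0.2291, 0.4999, 0.2052]
eef_rot: [-3.141, 0.0, 1.956]
force: [0.1, 0.2, 0.1]
grip_width: 0.0575
grip_force: 0.0
```

>>> jog_arm:
  motion:
    - [0,0,0,0,0,0.15,0.1]
    - [0,0,0,0,0,0.15,0.1]
    - [0,0,0,0,0,0.15,0.1]
    - [0,0,0,0,0,0.15,0.1]
    - [0,0,0,0,0,0.15,0.1]

```text
time_s: 1.15
ee_pos: [0.2291, 0.4999, 0.2052]
eef_rot: [-3.142, 0.001, 1.206]
force: [0.8, -0.2, -1.0]
grip_width: 0.0515
grip_force: 0.0
```

>>> jog_arm:
  motion:
    - [0,0,0,0,0,0.15,0.1]
    - [0,0,0,0,0,0.06,0.1]
    - [-0.02,0.038,0,0,0,0,0.1]
    - [-0.02,0.038,0,0,0,0,0.1]
    - [-0.02,0.038,0,0,0,0,0.1]

```text
time_s: 1.65
ee_pos: [0.2932, 0.3866, 0.2051]
eef_rot: [-3.142, 0.001, 1.003]
force: [0.1, 0.0, 0.1]
grip_width: 0.0516
grip_force: 0.0
```

>>> jog_arm:
  motion:
    - [-0.02,0.038,0,0,0,0,0.1]
    - [-0.02,0.038,0,0,0,0,0.1]
    - [-0.02,0.038,0,0,0,0,0.1]
    - [-0.02,0.038,0,0,0,0,0.1]
    - [0,0,0,0,0,0,0.1]

```text
time_s: 2.15
ee_pos: [0.3795, 0.2355, 0.2054]
eef_rot: [3.141, 0.0, 0.997]
force: [-0.1, 1.3, 0.0]
grip_width: 0.0518
grip_force: 0.0
```

>>> jog_arm:
  motion:
    - [-0.02,0.039,0,0,0,0,0.1]
    - [-0.02,0.039,0,0,0,0,0.1]
    - [-0.019,0.038,0,0,0,0,0.1]
    - [0,0,0.045,0,0,0,0.1]
    - [0,0,0.045,0,0,0,0.1]

```text
time_s: 2.65
ee_pos: [0.4444, 0.1261, 0.1148]
eef_rot: [3.14, -0.002, 1.0]
force: [0.9, 0.8, -0.8]
grip_width: 0.0518
grip_force: 0.0
```

```bash
python3 -c "
from h import *
crop('scene',240,100,130,90,5,'pics/s1.png')
print(proj('scene',ctrl.get_obs()['ee_pos']),proj('scene',[.445,.1225,.031]))"
```

```text
[[319.16343706 119.06149692]] [[318.45729886 150.72188977]]
```

View pics/s1.png

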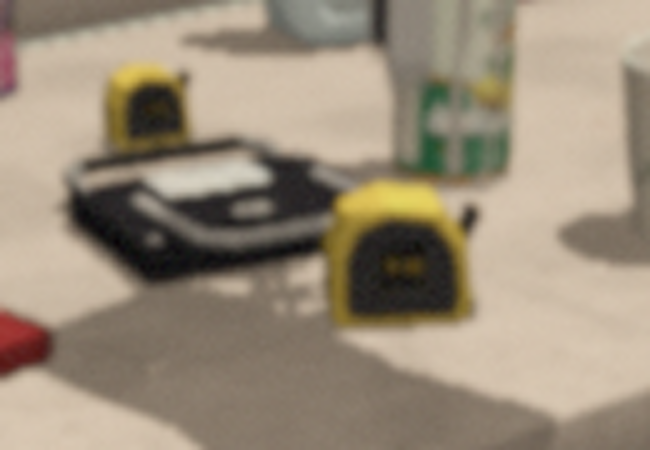

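The tape spans crop (325–470, 185–325), with its centre where I predicted it. It is the larger, nearer one, so I'll descend on it.

>>> jog_arm:
  motion:
    - [0,0,0.04,0,0,0,0.1]
    - [0,0,0.03,0,0,0,0.1]
    - [0,0,0.02,0,0,0,0.1]
    - [0,0,0.012,0,0,0,0.1]
    - [0,0,0,0,0,0,0.1]

```text
time_s: 3.2
ee_pos: [0.4433, 0.1268, 0.013]
eef_rot: [-3.14, 0.001, 1.002]
force: [0.3, 0.1, 0.4]
grip_width: 0.0518
grip_force: 0.0
```

>>> jog_arm:
  motion:
    - [0,0,0,0,0,0,-1]
    - [0,0,0,0,0,0,-1]
    - [0,0,0,0,0,0,-1]
    - [0,0,0,0,0,0,-1]
    - [0,0,-0.005,0,0,0,-1]

```text
time_s: 3.7
ee_pos: [0.4436, 0.1265, 0.0186]
eef_rot: [-3.141, 0.0, 1.002]
force: [-0.9, 1.3, -3.4]
grip_width: 0.0301
grip_force: 11.9
```

>>> jog_arm:
  motion:
    - [0,0,-0.015,0,0,0,-1]
    - [0,0,-0.025,0,0,0,-1]
    - [0,0,-0.025,0,0,0,-1]
    - [0.02,-0.026,0,0,0,0,-1]
    - [0.025,-0.032,0,0,0,0,-1]

```text
time_s: 4.2
ee_pos: [0.4192, 0.1958, 0.0844]
eef_rot: [3.141, -0.001, 0.999]
force: [0.9, 0.0, -2.4]
grip_width: 0.0299
grip_force: 11.9
```

>>> jog_arm:
  motion:
    - [0.025,-0.032,0,0,0,0,-1]
    - [0.02,-0.026,0,0,0,0,-1]
    - [0,0,0.025,0,0,0,-1]
    - [0,0,0.025,0,0,0,-1]
    - [0,0,0,0,0,0,-1]

```text
time_s: 4.7
ee_pos: [0.3927, 0.2641, 0.0312]
eef_rot: [-3.139, 0.005, 1.002]
force: [-0.3, 0.0, -1.5]
grip_width: 0.0303
grip_force: 12.0
```

>>> jog_arm:
  motion:
    - [0,0,0.01,0,0,0,-1]
    - [0,0,0.004,0,0,0,-1]
    - [0,0,0.003,0,0,0,-1]
    - [0,0,0.003,0,0,0,-1]
    - [0,0,0,0,0,0,-1]

```text
time_s: 5.2
ee_pos: [0.395, 0.265, 0.0139]
eef_rot: [3.141, -0.001, 1.002]
force: [1.6, 0.4, -0.5]
grip_width: 0.0305
grip_force: 12.0
```

>>> jog_arm:
  motion:
    - [0,0,0.001,0,0,0,-1]
    - [0,0,0,0,0,0,0]
    - [0,0,0,0,0,0,0.1]
    - [0,0,0,0,0,0,0.1]
    - [0,0,-0.02,0,0,0,0.1]

```text
time_s: 5.7
ee_pos: [0.3934, 0.2641, 0.031]
eef_rot: [-3.14, 0.003, 1.002]
force: [0.1, 0.2, -0.6]
grip_width: 0.0515
grip_force: 0.0
```

>>> jog_arm:
  motion:
    - [0,0,-0.05,0,0,0,0.1]
    - [0,0,-0.05,0,0,0,0]
    - [0,0,0,0,0,-0.15,-0.2]
    - [0,0,0,0,0,-0.15,-0.35]
    - [0,0,0,0,0,-0.06,-0.35]

```text
time_s: 6.2
ee_pos: [0.3946, 0.2648, 0.1328]
eef_rot: [3.141, -0.0, 1.368]
force: [-0.2, -0.4, 1.2]
grip_width: 0.0309
grip_force: 0.0
```

```bash
python3 -c "
from h import *
crop('top',235,135,120,150,4,'pics/c2.png')
o=ctrl.get_obs();print(o['ee_pos'],o['eef_rot'],o['qpos'],o['grip_width'])"
```

```text
[0.39451761 0.26477172 0.13257266] [ 3.14139830e+00 -1.00498307e-04  1.36858221e+00] [ 5.14006294e-01  2.11955261e-01  1.81202202e+00 -5.76190525e-05
  1.11740279e+00  7.16245649e-01] 0.030561271349056226
```

View pics/c2.png

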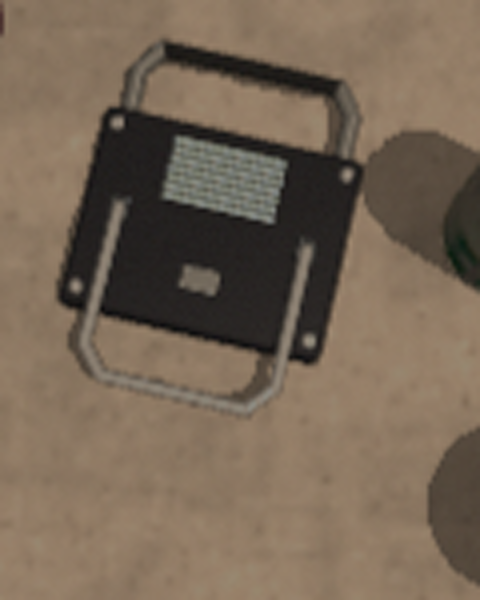

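The tape is clear and the light hasn't moved (bail bar still at crop (172,393)). Next I'll pinch the bail bar from above.

>>> jog_arm:
  motion:
    - [-0.027,0.033,0,0,0,0,-0.45]
    - [-0.027,0.033,0,0,0,0,-0.45]
    - [-0.027,0.033,0,0,0,0,-0.45]
    - [-0.028,0.033,0,0,0,0,-0.45]
    - [0,0,0,0,0,0,-0.45]

```text
time_s: 6.75
ee_pos: [0.5031, 0.1275, 0.1322]
eef_rot: [3.141, 0.0, 1.356]
force: [0.9, 0.2, 0.2]
grip_width: 0.0257
grip_force: 0.0
```

>>> jog_arm:
  motion:
    - [0,0,0.04,0,0,0,-0.45]
    - [0,0,0.04,0,0,0,-0.45]
    - [0,0,0.01,0,0,0,-0.45]
    - [0,0,0,0,0,0,-0.45]
    - [0,0,0,0,0,0,-0.45]

```text
time_s: 7.25
ee_pos: [0.5018, 0.1313, 0.044]
eef_rot: [3.14, -0.001, 1.362]
force: [-0.6, -1.0, -0.2]
grip_width: 0.0261
grip_force: 0.0
```

>>> jog_arm:
  motion:
    - [0,0,0.012,0,0,0,-0.45]
    - [0,0,0.012,0,0,0,-0.45]
    - [0,0,0.008,0,0,0,-0.45]
    - [0,0,0.002,0,0,0,-0.45]
    - [0,0,0,0,0,0,-0.45]

```text
time_s: 7.75
ee_pos: [0.5009, 0.1308, 0.0081]
eef_rot: [-3.141, 0.0, 1.362]
force: [0.1, 0.2, 0.9]
grip_width: 0.026
grip_force: 0.0
```

>>> jog_arm:
  motion:
    - [0,0,0,0,0,0,-1]
    - [0,0,0,0,0,0,-1]
    - [0,0,0,0,0,0,-1]
    - [0,0,0,0,0,0,-1]
    - [0,0,0,0,0,0,-1]
  squeeze: 6

```text
time_s: 8.25
ee_pos: [0.5014, 0.1308, 0.0087]
eef_rot: [3.141, -0.0, 1.362]
force: [2.5, 0.2, -0.7]
grip_width: 0.0067
grip_force: 6.0
```

```bash
python3 - <<'E'
import numpy as np
# bail arc: tool-axis steps (ty forward along lamp x, tz down)
a=np.linspace(0,1.385,17); x=-.088*np.cos(a); z=.088*np.sin(a)
print(np.c_[np.diff(x),-np.diff(z)].round(4).tolist())
# lamp arc
th=np.linspace(0,1.94,41)
def h(t):
    if t<=np.pi/2: return np.cos(t)*.146-np.sin(t)*.018, np.sin(t)*.146+np.cos(t)*.018
    s=t-np.pi/2
    # at vertical: back edge at -.022, handle rel (0.004,.146); rotate further toward -x
    return -.022+.004*np.cos(s)-.146*np.sin(s), .004*np.sin(s)+.146*np.cos(s)
P=np.array([h(t) for t in th]); d=np.diff(P,axis=0)
print(np.c_[d[:,0],-d[:,1]].round(4).tolist()); print(P[0],P[-1])
E
```

```text
[[0.0003, -0.0076], [0.001, -0.0076], [0.0016, -0.0074], [0.0023, -0.0073], [0.0029, -0.007], [0.0035, -0.0068], [0.0041, -0.0064], [0.0046, -0.0061], [0.0051, -0.0056], [0.0056, -0.0052], [0.006, -0.0047], [0.0064, -0.0041], [0.0067, -0.0036], [0.007, -0.003], [0.0072, -0.0024], [0.0074, -0.0017]]
[[-0.001, -0.0071], [-0.0014, -0.007], [-0.0017, -0.0069], [-0.0021, -0.0068], [-0.0024, -0.0067], [-0.0027, -0.0066], [-0.003, -0.0065], [-0.0033, -0.0063], [-0.0036, -0.0061], [-0.0039, -0.006], [-0.0042, -0.0058], [-0.0045, -0.0055], [-0.0048, -0.0053], [-0.005, -0.0051], [-0.0052, -0.0048], [-0.0055, -0.0046], [-0.0057, -0.0043], [-0.0059, -0.004], [-0.0061, -0.0037], [-0.0063, -0.0034], [-0.0064, -0.0031], [-0.0066, -0.0028], [-0.0067, -0.0025], [-0.0068, -0.0022], [-0.0069, -0.0018], [-0.007, -0.0015], [-0.007, -0.0012], [-0.0071, -0.0008], [-0.0071, -0.0005], [-0.0071, -0.0001], [-0.0071, 0.0002], [-0.0071, 0.0006], [-0.0071, 0.0003], [-0.0071, 0.0002], [-0.0071, 0.0005], [-0.007, 0.0009], [-0.007, 0.0012], [-0.0069, 0.0015], [-0.0068, 0.0019], [-0.0067, 0.0022]]
[0.146 0.018] [-0.07095698  0.13760528]
```

>>> jog_arm:
  motion:
    - [0,0.0003,-0.0076,0,0,0,-1]
    - [0,0.001,-0.0076,0,0,0,-1]
    - [0,0.0016,-0.0074,0,0,0,-1]
    - [0,0.0023,-0.0073,0,0,0,-1]
    - [0,0.0029,-0.007,0,0,0,-1]

```text
time_s: 8.75
ee_pos: [0.5092, 0.1291, 0.0461]
eef_rot: [3.141, -0.0, 1.362]
force: [2.8, -0.8, -1.9]
grip_width: 0.0065
grip_force: 6.0
```

>>> jog_arm:
  motion:
    - [0,0.0035,-0.0068,0,0,0,-1]
    - [0,0.0041,-0.0064,0,0,0,-1]
    - [0,0.0046,-0.0061,0,0,0,-1]
    - [0,0.0051,-0.0056,0,0,0,-1]
    - [0,0.0056,-0.0052,0,0,0,-1]

```text
time_s: 9.25
ee_pos: [0.5317, 0.1243, 0.0757]
eef_rot: [-3.141, 0.0, 1.362]
force: [1.1, 0.5, -3.1]
grip_width: 0.007
grip_force: 6.0
```

>>> jog_arm:
  motion:
    - [0,0.006,-0.0047,0,0,0,-1]
    - [0,0.0064,-0.0041,0,0,0,-1]
    - [0,0.0067,-0.0036,0,0,0,-1]
    - [0,0,0,0,0,0,-1]
    - [0,0,0,0,0,0,-1]

```text
time_s: 9.75
ee_pos: [0.5502, 0.1204, 0.088]
eef_rot: [3.141, -0.0, 1.362]
force: [-0.3, -0.5, 0.7]
grip_width: 0.0067
grip_force: 6.0
```

Bail is at about 1.13 rad with low forces. I'll finish slowly, watching for the stop.

>>> jog_arm:
  motion:
    - [0,0.007,-0.003,0,0,0,-1]
    - [0,0.0072,-0.0024,0,0,0,-1]
    - [0,0.0074,-0.0017,0,0,0,-1]
    - [0,0,0,0,0,0,-1]
    - [0,0,0,0,0,0,-1]

```text
time_s: 10.25
ee_pos: [0.5715, 0.116, 0.0954]
eef_rot: [-3.141, -0.0, 1.362]
force: [-4.3, 1.2, 5.7]
grip_width: 0.0066
grip_force: 6.0
```

>>> jog_arm:
  motion:
    - [0,0.001,0,0,0,0,-1]
    - [0,0,0,0,0,0,-1]
    - [0,0,0,0,0,0,-1]

```text
time_s: 10.55
ee_pos: [0.5722, 0.1159, 0.0956]
eef_rot: [-3.141, -0.0, 1.362]
force: [-6.8, -0.1, 7.0]
grip_width: 0.0066
grip_force: 6.0
```

>>> jog_arm:
  motion:
    - [0,0.001,0,0,0,0,-1]
    - [0,0,0,0,0,0,-1]
    - [0,0,0,0,0,0,-1]

```text
time_s: 10.85
ee_pos: [0.5732, 0.1157, 0.0957]
eef_rot: [-3.141, -0.0, 1.362]
force: [-7.3, 1.1, 9.3]
grip_width: 0.0069
grip_force: 6.0
```

The stop is reached (7 N). Release, go up, then look.

>>> jog_arm:
  motion:
    - [0,0,0,0,0,0,-0.45]
    - [0,0,0,0,0,0,-0.4]
    - [0,0,-0.02,0,0,0,-0.4]
    - [0,0,-0.04,0,0,0,-0.4]
    - [0,0,-0.04,0,0,0,-0.35]

```text
time_s: 11.35
ee_pos: [0.5731, 0.1154, 0.1958]
eef_rot: [-3.141, 0.0, 1.362]
force: [0.0, -0.0, 0.3]
grip_width: 0.0302
grip_force: 0.0
```

>>> jog_arm:
  motion:
    - [0,-0.05,0,0,0,0,-0.35]
    - [0,-0.05,0,0,0,0,-0.35]
    - [0,-0.05,0,0,0,0,-0.35]
    - [0,-0.03,0,0,0,0,-0.35]
    - [0,0,0,0,0,0,-0.35]

```text
time_s: 11.85
ee_pos: [0.395, 0.1535, 0.1955]
eef_rot: [3.14, -0.001, 1.363]
force: [-0.6, -0.3, 0.8]
grip_width: 0.0305
grip_force: 0.0
```

```bash
python3 -c "
from h import *
a=ctrl.camera('top')[130:280,235:355,::-1];b=ctrl.camera('scene')[90:190,230:350,::-1]
a=cv2.resize(a,None,fx=4,fy=4,interpolation=2)[:600,:400];b=cv2.resize(b,(400,333),interpolation=2)
b=np.vstack([b,np.zeros((267,400,3),np.uint8)]);cv2.imwrite('pics/c3.png',np.hstack([a,b]))"
```

```text
(no output)
```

View pics/c3.png

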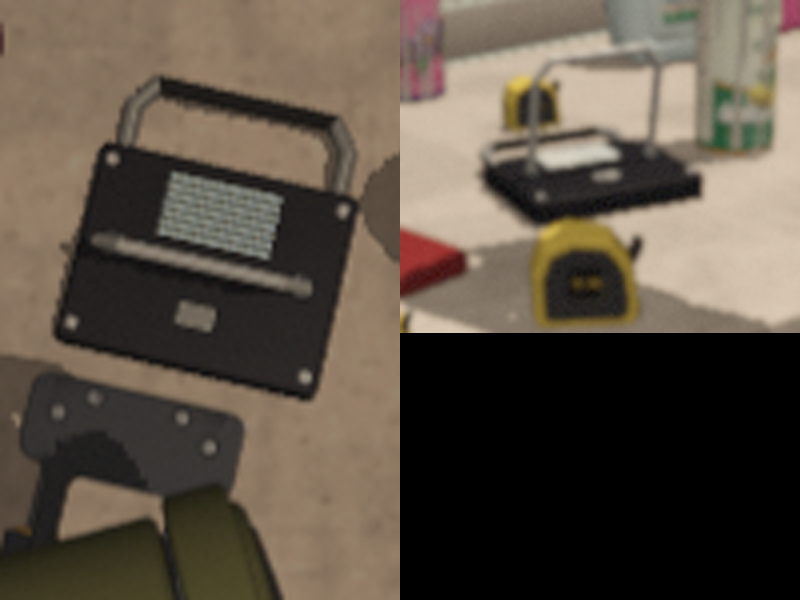

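The bail is up (bar middle at left-panel (200,265)) and the light slid a few mm toward the robot. I'll refit its pose.

```bash
cat > fit.py <<'E'
from h import *
from scipy.optimize import least_squares
o=lambda a:np.array([235,130])+(np.array(a,float)+.5)/4-.5
px=o([(105,145),(357,200),(57,338),(315,397),(248,105),(112,159),(344,210),(71,321),(305,376),(200,265)])
def Lp(b): return np.array([[.11,.07,.022],[.11,-.07,.022],[0,.07,.022],[0,-.07,.022],[.146,0,.020],[.102,.062,.022],[.102,-.062,.022],[.008,.062,.022],[.008,-.062,.022],[.055-.088*np.cos(b),0,.0255+.088*np.sin(b)]])
def W(p,L): c,s=np.cos(p[2]),np.sin(p[2]); return np.c_[p[0]+c*L[:,0]-s*L[:,1],p[1]+s*L[:,0]+c*L[:,1],L[:,2]]
f=least_squares(lambda p:(proj('top',W(p,Lp(p[3])))-px).ravel(),[.53,.12,-.2,1.3]); print(f.x,f.fun.reshape(-1,2).round(2).tolist())
print('handle',W(f.x,Lp(1.385))[4])
E
python3 fit.py; python3 -c "
from h import *
crop('top',245,140,90,100,6,'pics/c4.png')"
```

```text
[ 0.52509692  0.12667832 -0.20852687  1.38214447] [[-0.59, -1.62], [1.15, -0.89], [-1.1, 0.15], [0.37, 0.74], [-0.38, -0.21], [0.44, -0.73], [-0.14, -0.6], [0.06, 1.56], [-0.1, 1.33], [0.24, 0.05]]
handle [0.66793412 0.09645356 0.02      ]
```

View pics/c4.png

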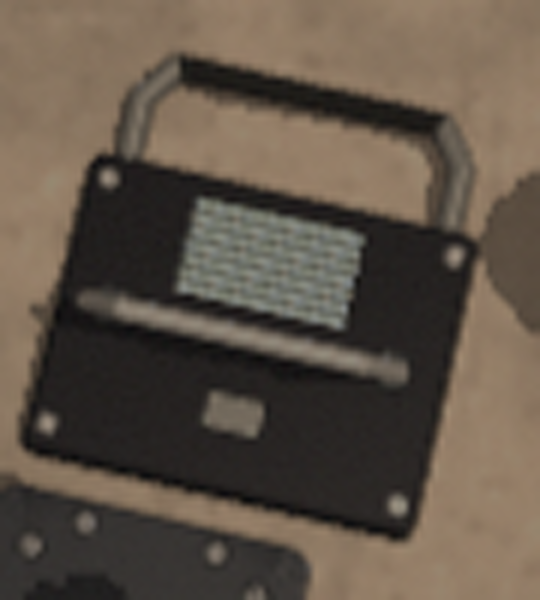

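>>> jog_arm:
  motion:
    - [0,0.0465,0,0,0,0,-0.35]
    - [0,0.0465,0,0,0,0,-0.35]
    - [0,0.0465,0,0,0,0,-0.35]
    - [0,0.0465,0,0,0,0,-0.35]
    - [0,0.0465,0,0,0,0,-0.35]

```text
time_s: 12.5
ee_pos: [0.6271, 0.1032, 0.1939]
eef_rot: [-3.141, 0.0, 1.361]
force: [-0.7, 0.7, 0.8]
grip_width: 0.0307
grip_force: 0.0
```

>>> jog_arm:
  motion:
    - [0,0.0465,0,0,0,0,-0.35]
    - [0,0,0.04,0,0,0,-0.35]
    - [0,0,0.04,0,0,0,-0.35]
    - [0,0,0.04,0,0,0,-0.35]
    - [0,0,0,0,0,0,-0.35]

```text
time_s: 13.0
ee_pos: [0.6678, 0.0939, 0.068]
eef_rot: [-3.132, 0.003, 1.361]
force: [0.4, -0.3, -0.3]
grip_width: 0.0303
grip_force: 0.0
```

>>> jog_arm:
  motion:
    - [0,0,0.025,0,0,0,-0.35]
    - [0,0,0.025,0,0,0,-0.35]
    - [0,0,0,0,0,0,-0.35]

```text
time_s: 13.3
ee_pos: [0.6695, 0.0944, 0.0233]
eef_rot: [-3.138, 0.001, 1.361]
force: [-0.4, -0.6, -1.0]
grip_width: 0.0307
grip_force: 0.0
```

>>> jog_arm:
  motion:
    - [0,0,0.01,0,0,0,-0.35]
    - [0,0,0.008,0,0,0,-0.35]
    - [0,0,0,0,0,0,-0.35]
    - [0,0,0,0,0,0,-0.35]

```text
time_s: 13.7
ee_pos: [0.6703, 0.095, 0.0076]
eef_rot: [3.141, -0.0, 1.362]
force: [-0.2, -0.0, 0.8]
grip_width: 0.031
grip_force: 0.0
```

>>> jog_arm:
  motion:
    - [0,0,0,0,0,0,-1]
    - [0,0,0,0,0,0,-1]
    - [0,0,0,0,0,0,-1]
    - [0,0,0,0,0,0,-1]
    - [0,0,0,0,0,0,-1]
  squeeze: 20

```text
time_s: 14.2
ee_pos: [0.6699, 0.095, 0.0073]
eef_rot: [-3.141, -0.0, 1.362]
force: [-3.5, 0.8, 4.3]
grip_width: 0.0095
grip_force: 20.0
```

>>> jog_arm:
  motion:
    - [0,-0.001,-0.0071,0,0,0,-1]
    - [0,-0.0014,-0.007,0,0,0,-1]
    - [0,-0.0017,-0.0069,0,0,0,-1]
    - [0,-0.0021,-0.0068,0,0,0,-1]
    - [0,-0.0024,-0.0067,0,0,0,-1]

```text
time_s: 14.7
ee_pos: [0.6614, 0.0968, 0.0421]
eef_rot: [3.141, -0.0, 1.362]
force: [-1.1, -0.3, -3.2]
grip_width: 0.0095
grip_force: 20.0
```

>>> jog_arm:
  motion:
    - [0,-0.0027,-0.0066,0,0,0,-1]
    - [0,-0.003,-0.0065,0,0,0,-1]
    - [0,-0.0033,-0.0063,0,0,0,-1]
    - [0,-0.0036,-0.0061,0,0,0,-1]
    - [0,-0.0039,-0.006,0,0,0,-1]

```text
time_s: 15.2
ee_pos: [0.6456, 0.1002, 0.0739]
eef_rot: [3.14, -0.0, 1.362]
force: [4.0, -1.4, -0.6]
grip_width: 0.0091
grip_force: 20.0
```

```bash
python3 -c "
from h import *
crop('scene',220,60,160,120,5,'pics/s2.png')"
```

```text
(no output)
```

View pics/s2.png

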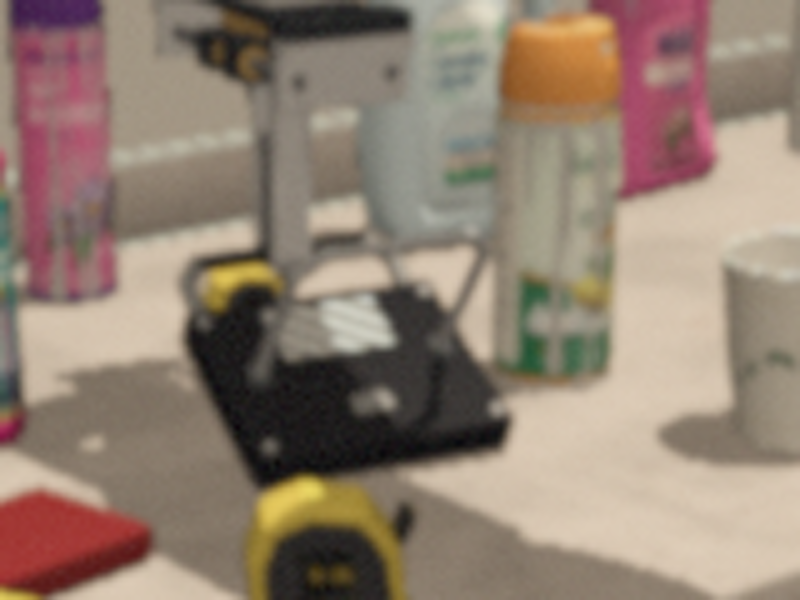

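The light is tipping about its lower edge with the gripper on the handle at crop (290,270) and the bail staying open. Continuing.

>>> jog_arm:
  motion:
    - [0,-0.0042,-0.0058,0,0,0,-1]
    - [0,-0.0045,-0.0055,0,0,0,-1]
    - [0,-0.0048,-0.0053,0,0,0,-1]
    - [0,-0.005,-0.0051,0,0,0,-1]
    - [0,-0.0052,-0.0048,0,0,0,-1]

```text
time_s: 15.75
ee_pos: [0.6225, 0.1051, 0.1006]
eef_rot: [3.14, -0.0, 1.362]
force: [5.4, -0.3, 3.6]
grip_width: 0.0094
grip_force: 20.0
```

>>> jog_arm:
  motion:
    - [0,-0.0055,-0.0046,0,0,0,-1]
    - [0,-0.0057,-0.0043,0,0,0,-1]
    - [0,-0.0059,-0.004,0,0,0,-1]
    - [0,-0.0061,-0.0037,0,0,0,-1]
    - [0,-0.0063,-0.0034,0,0,0,-1]

```text
time_s: 16.25
ee_pos: [0.5942, 0.1113, 0.1215]
eef_rot: [3.138, -0.001, 1.362]
force: [6.7, -1.6, 7.9]
grip_width: 0.0093
grip_force: 20.0
```

>>> jog_arm:
  motion:
    - [0,-0.0064,-0.0031,0,0,0,-1]
    - [0,-0.0066,-0.0028,0,0,0,-1]
    - [0,-0.0067,-0.0025,0,0,0,-1]
    - [0,-0.0068,-0.0022,0,0,0,-1]
    - [0,-0.0069,-0.0018,0,0,0,-1]

```text
time_s: 16.75
ee_pos: [0.5611, 0.1183, 0.1336]
eef_rot: [3.139, -0.001, 1.362]
force: [3.2, -0.2, 8.2]
grip_width: 0.0092
grip_force: 20.0
```

>>> jog_arm:
  motion:
    - [0,-0.007,-0.0015,0,0,0,-1]
    - [0,-0.007,-0.0012,0,0,0,-1]
    - [0,-0.0071,-0.0008,0,0,0,-1]
    - [0,-0.0071,-0.0005,0,0,0,-1]
    - [0,-0.0071,-0.0001,0,0,0,-1]

```text
time_s: 17.25
ee_pos: [0.5259, 0.1258, 0.1371]
eef_rot: [3.14, -0.001, 1.362]
force: [1.1, 1.2, 5.4]
grip_width: 0.0094
grip_force: 20.0
```

```bash
python3 -c "
from h import *
crop('scene',220,60,160,120,5,'pics/s3.png')"
```

```text
(no output)
```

View pics/s3.png

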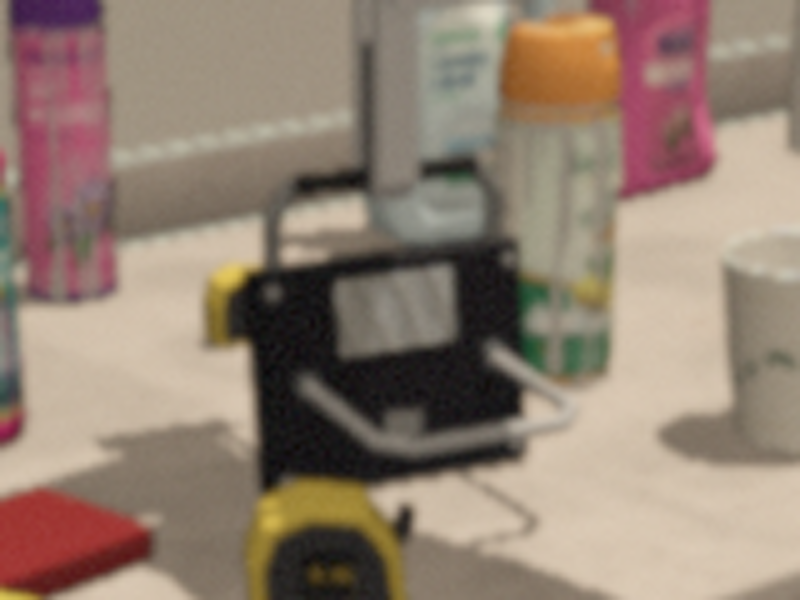

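Nearly vertical, with the bail open (cross bar at crop (400–575, 410–450)). Now lowering slowly.

>>> jog_arm:
  motion:
    - [0,-0.0071,0.0002,0,0,0,-1]
    - [0,-0.0071,0.0006,0,0,0,-1]
    - [0,-0.0071,0.0003,0,0,0,-1]
    - [0,-0.0071,0.0002,0,0,0,-1]
    - [0,-0.0071,0.0005,0,0,0,-1]

```text
time_s: 17.8
ee_pos: [0.4909, 0.1331, 0.1343]
eef_rot: [3.141, -0.0, 1.362]
force: [1.4, 2.5, 1.7]
grip_width: 0.0091
grip_force: 20.0
```

>>> jog_arm:
  motion:
    - [0,-0.0035,0.0004,0,0,0,-1]
    - [0,-0.0035,0.0005,0,0,0,-1]
    - [0,-0.0035,0.0006,0,0,0,-1]
    - [0,-0.0035,0.0006,0,0,0,-1]
    - [0,-0.0035,0.0007,0,0,0,-1]

```text
time_s: 18.3
ee_pos: [0.474, 0.1365, 0.1311]
eef_rot: [-3.141, 0.0, 1.362]
force: [0.4, 2.0, -0.2]
grip_width: 0.0094
grip_force: 20.0
```

>>> jog_arm:
  motion:
    - [0,-0.0035,0.0008,0,0,0,-1]
    - [0,-0.0035,0.0009,0,0,0,-1]
    - [0,0,0,0,0,0,-1]
    - [0,0,0,0,0,0,-1]

```text
time_s: 18.7
ee_pos: [0.4674, 0.1378, 0.1295]
eef_rot: [-3.141, 0.0, 1.362]
force: [0.7, 0.4, -1.6]
grip_width: 0.0089
grip_force: 20.0
```

>>> jog_arm:
  motion:
    - [0,-0.0025,0.0008,0,0,0,-1]
    - [0,-0.0025,0.0008,0,0,0,-1]
    - [0,0,0,0,0,0,-1]

```text
time_s: 19.0
ee_pos: [0.4622, 0.139, 0.1279]
eef_rot: [-3.141, 0.0, 1.362]
force: [-0.1, 0.7, -0.7]
grip_width: 0.0094
grip_force: 20.0
```

>>> jog_arm:
  motion:
    - [0,-0.0025,0.0008,0,0,0,-1]
    - [0,0,0,0,0,0,-1]
    - [0,0,0,0,0,0,-1]

```text
time_s: 19.3
ee_pos: [0.4601, 0.1395, 0.1272]
eef_rot: [-3.141, 0.0, 1.362]
force: [1.1, 2.1, -0.4]
grip_width: 0.0094
grip_force: 20.0
```

>>> jog_arm:
  motion:
    - [0,-0.0025,0.0008,0,0,0,-1]
    - [0,0,0,0,0,0,-1]
    - [0,0,0,0,0,0,-1]

```text
time_s: 19.6
ee_pos: [0.4576, 0.14, 0.1264]
eef_rot: [-3.142, 0.0, 1.362]
force: [0.7, 1.0, 0.4]
grip_width: 0.009
grip_force: 20.0
```

```bash
python3 -c "
from h import *
crop('scene',230,80,140,110,5,'pics/s4.png')"
```

```text
(no output)
```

View pics/s4.png

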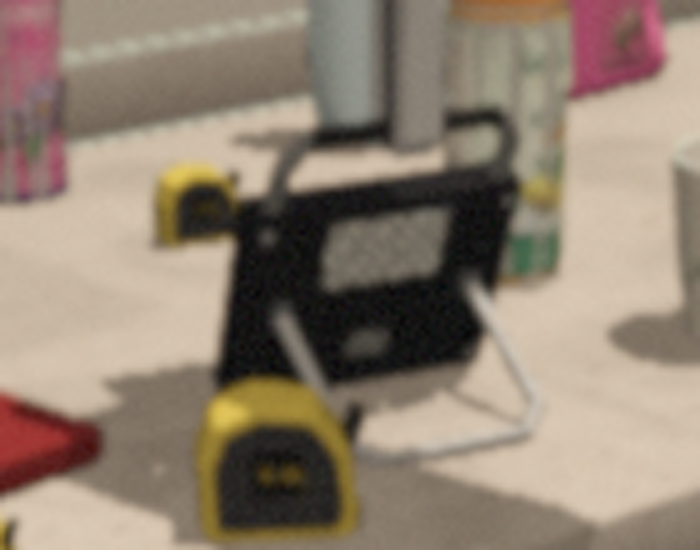

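Lowered almost to rest: the cross bar at crop (360–535, 430–460) is at or near the worktop. I'll feel for contact before releasing.

>>> jog_arm:
  motion:
    - [0,-0.0015,0.0006,0,0,0,-1]
    - [0,0,0,0,0,0,-1]
    - [0,0,0,0,0,0,-1]

```text
time_s: 19.95
ee_pos: [0.4562, 0.1403, 0.1259]
eef_rot: [-3.142, -0.0, 1.362]
force: [-0.7, 0.4, 0.8]
grip_width: 0.0095
grip_force: 20.0
```

>>> jog_arm:
  motion:
    - [0,-0.0015,0.0006,0,0,0,-1]
    - [0,0,0,0,0,0,-1]
    - [0,0,0,0,0,0,-1]

```text
time_s: 20.25
ee_pos: [0.4555, 0.1406, 0.1257]
eef_rot: [3.14, -0.0, 1.362]
force: [5.4, -0.3, 2.8]
grip_width: 0.0093
grip_force: 20.0
```

```bash
python3 - <<'E'
from h import *
o=ctrl.get_obs(); print(o['ee_pos'],o['force'],o['moment'])
# where would bar/edge ends project if fully leaned, from handle position
p=o['ee_pos']; c,s=np.cos(-.2085),np.sin(-.2085); X=np.array([c,s,0]);Y=np.array([-s,c,0])
h=np.array([p[0],p[1],0]); e=h+.049*X; b=e-.098*X
for n,q in(('edgeL',e+.07*Y),('edgeR',e-.07*Y),('bailR',b-.038*Y+[0,0,.0035]),('bailcornerR',b-.05*Y+.012*X+[0,0,.01])):
    print(n,(proj('scene',q)[0]-[230,80])*5)
E
```

```text
[0.45546637 0.14056132 0.12569957] [ 5.40987988 -0.30133394  2.7566847 ] [-0.27150794 -0.97815867  0.03666212]
edgeL [218.87389771 410.3377374 ]
edgeR [476.11700313 363.19669201]
bailR [520.95395576 432.25091713]
bailcornerR [530.64866955 406.18627569]
```

Contact felt (5 N). Easing off 1 mm, opening and withdrawing upward.

>>> jog_arm:
  motion:
    - [0,0.001,0,0,0,0,-1]
    - [0,0,0,0,0,0,-0.7]
    - [0,0,0,0,0,0,-0.4]
    - [0,0,0,0,0,0,-0.35]
    - [0,0,0,0,0,0,-0.35]
  squeeze: 5

```text
time_s: 20.75
ee_pos: [0.4555, 0.1404, 0.125]
eef_rot: [-3.141, 0.0, 1.362]
force: [0.9, -0.3, -0.2]
grip_width: 0.03
grip_force: 0.0
```

>>> jog_arm:
  motion:
    - [0,0,-0.02,0,0,0,-0.35]
    - [0,0,-0.04,0,0,0,-0.35]
    - [0,0,-0.04,0,0,0,-0.35]
    - [0,0,-0.04,0,0,0,-0.35]
    - [0,0,0,0,0,0,-0.35]

```text
time_s: 21.25
ee_pos: [0.4571, 0.1407, 0.2702]
eef_rot: [3.134, -0.003, 1.362]
force: [0.4, -0.2, -1.5]
grip_width: 0.0303
grip_force: 0.0
```

```bash
python3 -c "
from h import *
b=ctrl.camera('scene')[40:240,150:430,::-1]
cv2.imwrite('pics/s5.png',cv2.resize(b,(784,560),interpolation=2))"
```

```text
(no output)
```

View pics/s5.png

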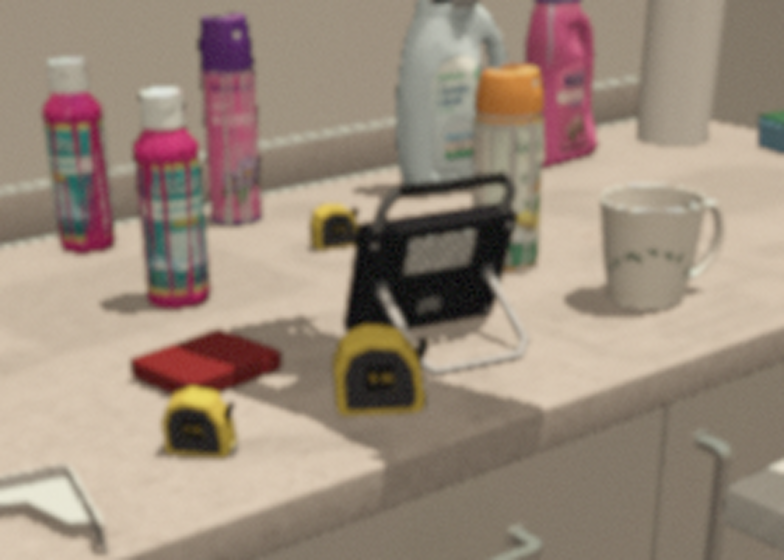

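The light stands leaning on its open kickstand with the gripper clear. The tape is upright and the neighbours are in place.

```bash
python3 -c "
from h import *
print(ctrl.hand_in())"
```

```text
the job is handed in; nothing more can be done
None
```

The job is handed in at about 21 s: the light stands leaning on its fully open kickstand, facing the back wall, with its lower edge about 9 mm nearer the robot than where it lay; the tape measure is upright to one side, and the mug, red block, spray can and magenta bottle look untouched.

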